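# Hold the spring stand at full travel

## Robot

A 6-joint arm with a two-finger parallel gripper is mounted at the origin on the work surface. World frame = base frame: x ahead of the robot, y to its left, z up, the work surface at z = 0. Lengths are in mm, angles in rad, forces in N, time in s.
With the tool pointing down it reaches from about 350 to 1000 mm from the base axis. Payload 7.1 kg.
Tool frame: the origin (TCP) lies on the front face of the gripper's body, between the roots of the fingers; the fingertips stand 73 mm ahead of it and the grasp point (between the pads) lies 54 mm ahead of it (bot.pinch_z is the distance from the TCP to the grasp point, in mm); z points along the fingers, y is the line along which they close (so a half turn about z gives the same grasp; the last joint's range is limited). The gripper opens to 85 mm and grips with 20 to 120 N. Pads are 22 mm wide; open, the fingers measure 114 mm over their backs; the gripper's body (76 mm by 85 mm) begins 54 mm behind the grasp point. The pads swing forward as they close: fully open they stand 13 mm farther back than shut.
Start: joints at [-1.317, 0.423, 1.63, -0, 1.089, -0.019], TCP at [168.412, -601.866, 303.919] pointing down, gripper open.
Joint ranges: [-3, 3], [-0.9, 2.11], [0.09, 2.58], [-1.31, 4.45], [0.11, 2.69], [-2.54, 2.54]. Speed limits (rad/s): [2.39, 2.39, 3.01, 3.14, 3.14, 3.14].

## Interface

Orientations are given as a unit quaternion [x, y, z, w].
In Python, from plant import bot, vision gives the robot as it stands. The module is installed in compiled form; this text tells all that it offers.
- The arm moves only by the tool servo_tool, never from a script. Its argument "series" is a list of rows, each an object of numbers: "gripper": the finger opening in mm, from 0 to 85.4; "tx", "ty", "tz": the shift along the world's x, y, z in units of 50 mm (1.0 is 50 mm); "turn": the turn about the world's z in rad. In form: [{"gripper": .., "tx": .., "ty": .., "tz": .., "turn": ..}, ...]. A call has 1 to 12 rows; each row is the pose to reach, as a shift and turn from the pose commanded when the call began; what a row does not reach only later rows make up. A row lasts 1/8 s, in which the tool goes at most 62.5 mm and 10.7 degrees, less where a joint would pass 70% of its speed; a pose out of reach is approached as far as the arm can. A call with a gripper value outside its range is refused whole. The fingers move at their own pace and stop on an object; "newtons" is the grip in N (left out, the last holds). Time passes only in rows, so rows that repeat a pose let the fingers close. It gives the time, the measured TCP pose, the force, the opening and the grip force at its end, in the units of the state.
- bot.read_state(): the state, without advancing time (a new reading comes with each control period).
- vision.read_camera(name): name is "scene" or "top"; returns the picture (480x640x3 uint8, blue, green, red); there is no depth.
- vision.get_calibration(name): a dict with "fx", "fy", "cx", "cy" (pixels), "world_from_camera" (4x4, takes a point from camera to world coordinates). Camera axes: x right, y down, z forward; pixel columns grow to the right and rows downward; lengths in mm; the calibration is good to about 2 mm. A picture is of the moment at which its call begins. get_calibration takes no time and is no camera call.
- bot.finish_job(): hands the job in; it is judged then, once.
The state is a dict: "time": time; "joint_pos": joint angles; "qvel": joint speeds; "tau": joint torques, N m; "eef_pos": TCP position; "tool_rot": TCP orientation; "force": force on the tool from outside, world axes, zero at the start; "moment": the same for the moment, N m; "opening": opening from 0.0 (shut) to 1.0 (fully open); "gripper_force": force on a finger pad.
Only numpy, scipy, OpenCV 4.12 (cv2) and the standard library are available. Lean on these libraries where they do the work, as an engineer would, in place of code of your own. Each camera call takes 0.05 s, during which the arm holds its last target. There are 200 camera calls.

## Task

In the physics lab, lift the can by its handle off the spring stand and set it down upright on the middle of the cork mat, then let go of it. Then take the wide weight by its knob, set it squarely on the stand's plunger and press it straight down until its disc comes to a stop flat on the collar's rim; finish while still holding it there, bearing firmly on the rim but without leaning hard on it, so that the scale can be read. Do not drop the can, and leave everything else on the bench where it is.

Things in the scene. Friction and masses are not known exactly. Their poses are not given: they have to be found in the camera images.
- stand: Spring stand, fixed. Dark square steel foot 130 x 130 x 12 mm; from its middle rises an upright aluminium collar (tube), outer diameter 60, bore 44, whose rim is 60 mm above the bench: the rim is the hard stop. A steel scale post (6 x 22 mm, top 70 mm above the bench) stands on the foot 53 mm from the axis on the stand's +x side. Origin: on the collar's axis at the underside of the foot, bench height; z up.
- plunger_top (a point): Centre of the flat top of the round steel plunger (38 mm diameter) that stands out of the collar. At rest it is 76 mm above the bench, 16 mm above the rim.
- plunger (a joint): How far the plunger is pressed down, m: 0 at rest, 0.016 when its top is level with the collar's rim (it can go to 0.022). Spring: starts to give at about 4.6 N and needs about 11 N at 0.016; 15 to 30 N in all bears firmly on the rim. It carries the can or a weight without sinking, and pushes the weight back up if that is let go.
- can: The can as a body; its origin is the centre of its underside, z up.
- can_mid (a point): Aluminium calorimeter can, open at the top, 70 mm diameter, 70 mm high, with a fixed arched handle over its mouth; 0.2 to 0.34 kg. At the start it stands on the plunger. The handle's black grip is a straight bar 12 mm wide (along the can's x), 56 mm long (along the can's y), 14 mm high; its centre is on the can's axis 111 mm above the underside, with 34 mm free between it and the can's rim. This point is on the axis 59 mm above the underside, half-way up; z up.
- mat: Square cork mat 130 x 130 x 6 mm, fixed to the bench. Origin: centre of its underside, at bench height.
- wide_weight: The wide weight as a body; its origin is the centre of its underside, z up.
- wide_weight_mid (a point): The wide weight: brass disc 66 mm diameter, 18 mm thick, with a plain steel knob (cylinder 25 mm diameter, 42 mm tall) standing on its middle; 60 mm high in all, 0.17 to 0.29 kg. This point is on the axis 30 mm above the underside; z up.
- narrow_weight_mid (a point): The narrow weight, not needed: same knob and height, but its disc is only 40 mm diameter and would drop into the collar. The two weights may lie in either place. Point on the axis 30 mm above the underside.
- beaker: Bystander: glass beaker 68 mm diameter, 90 mm high. Origin: centre of underside.
- wood_block: Bystander: wooden block 90 x 45 x 35 mm. Origin: centre of underside.
- timer: Bystander: round black timer 54 mm diameter, 14 mm high. Origin: centre of underside.
- dial_disc: Bystander: white disc 110 mm diameter, 4 mm thick, with an aluminium hub to 16 mm high. Origin: centre of underside.
- slot_masses: Bystander: dark steel cylinder 44 mm diameter, 30 mm high. Origin: centre of underside.
Mind the look-alikes: they are no part of the job. Leave any blue or purple look-alike of the wide_weight alone. Of the things that look like the mat, the larger one is meant.

How it is judged:
By the outcome, as a careful person would: the job done as asked, in the order asked, and still so for the second after the job is handed in, while the arm keeps its last pose, push and grip.
It also fails if it takes over 59 s, if anything falls off the work surface, if the arm or the gripper's body presses on something with over 40 N, if the wrist force passes 120 N, or if a joint passes its speed limit or range.

## Working session

There is one attempt and no reset: what is moved stays moved. The work goes in short steps, Python scripts to look and compute and a tool call to move; the robot and the scene stay as the last step left them, time stands still between calls to the robot, and variables do not carry over. Pictures are saved under pics/ and viewed, at most 10 in all, crops included, and the job is handed in when it is done.

Besides the shell and the picture viewer there is one more tool, called after "Call:" as name([rows], argument=value, ...), one row to a line, values as JSON. servo_tool: Moves the arm, as the interface text tells. Its arguments: {"type":"object","properties":{"series":{"type":"array"},"newtons":{"type":"number"}},"required":["series"]}

```bash
mkdir -p pics
cat > h.py <<'E'
import numpy as np, cv2
from plant import bot, vision
def ray(n,u,v):
    c=vision.get_calibration(n);T=np.array(c["world_from_camera"])
    d=T[:3,:3]@np.array([(u-c["cx"])/c["fx"],(v-c["cy"])/c["fy"],1]);return T[:3,3],d
def onz(n,u,v,z):
    o,d=ray(n,u,v);return np.round((o+d*(z-o[2])/d[2]),1)
def proj(n,p):
    c=vision.get_calibration(n);T=np.linalg.inv(np.array(c["world_from_camera"]))
    q=T[:3,:3]@np.array(p)+T[:3,3];return q[0]/q[2]*c["fx"]+c["cx"],q[1]/q[2]*c["fy"]+c["cy"]
E
python3 - <<'E'
from h import *
for n in("top","scene"):
    cv2.imwrite(f"pics/{n}0.png",vision.read_camera(n)); c=vision.get_calibration(n);print(n,c["fx"],np.round(c["world_from_camera"],3).tolist())
print(bot.read_state())
E
```

```text
top 611.9638089571232 [[0.044, -0.978, 0.205, 211.217], [-0.999, -0.044, 0.003, -17.458], [0.006, -0.205, -0.979, 1702.296], [0.0, 0.0, 0.0, 1.0]]
scene 477.49653992385254 [[0.002, 0.674, -0.739, 1354.455], [1.0, 0.003, 0.005, -21.844], [0.005, -0.739, -0.674, 852.424], [0.0, 0.0, 0.0, 1.0]]
{'time': 0.1, 'joint_pos': array([-1.31697025e+00,  4.23763214e-01,  1.63062790e+00,  1.43707819e-05,
        1.08860068e+00, -1.90049386e-02]), 'qvel': array([ 3.21324975e-04, -1.50572091e-03, -3.51183660e-03, -1.66016134e-03,
       -2.19813182e-03, -8.29038219e-05]), 'tau': array([ 6.32976335e-04, -5.58425045e+01, -2.82444370e+01, -5.09609481e-05,
        3.01690234e-03, -5.10224694e-06]), 'eef_pos': array([ 168.3354945 , -601.48676139,  303.21848029]), 'tool_rot': array([ 9.90710036e-01,  1.35989468e-01, -7.56281537e-05, -6.95497280e-04]), 'force': array([ 1.38046991, -0.66922686,  0.29056065]), 'moment': array([ 0.02063565, -0.02520805, -0.00520993]), 'gripper_force': 0.0, 'opening': 0.9986165499423227}
```

View pics/top0.png

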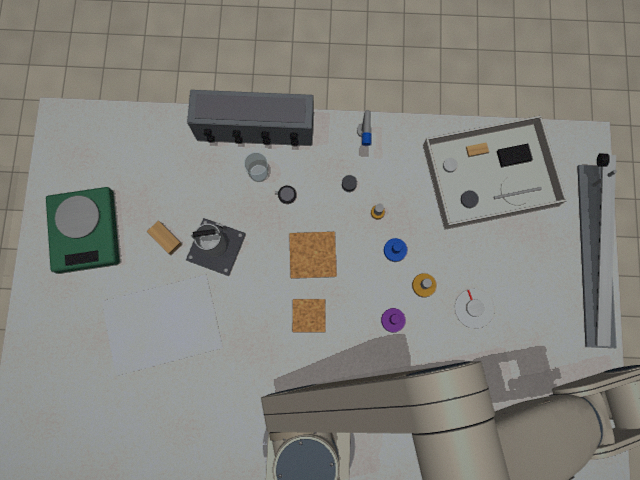

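View pics/scene0.png

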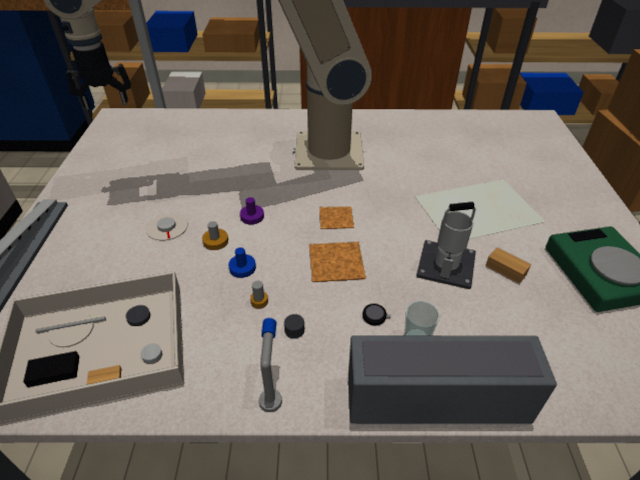

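Top view: the can and stand are at (207,236). There are two cork mats, at (313,255) (larger, the one meant) and (309,315) (smaller). Candidates for the wide weight:
- Brass wide disc at (425,285). This fits: brass with a disc much wider than its knob.
- Brass narrow disc at (378,211).
- Blue at (396,250) and purple at (393,320), which are look-alikes.

I'll measure these and confirm with enlarged crops.

Run:
```python
from h import *
t=cv2.imread("pics/top0.png");s=cv2.imread("pics/scene0.png")
def crop(im,x,y,w,h,k): return cv2.resize(im[y:y+h,x:x+w],None,fx=k,fy=k,interpolation=cv2.INTER_CUBIC)
a=np.hstack([crop(t,180,205,80,80,5),crop(t,360,190,80,80,5)[:, :400]])
b=np.hstack([crop(s,410,190,80,100,2.5),crop(s,190,190,100,125,2)[:250],crop(s,190,190,100,125,2)[:250]*0])
cv2.imwrite("pics/c1.png",a); cv2.imwrite("pics/c2.png",crop(s,410,190,80,100,6))
def comps(n,im,z,lo,hi,box,mina=15):
    hsv=cv2.cvtColor(im,cv2.COLOR_BGR2HSV);m=cv2.inRange(hsv,lo,hi);x,y,w,h=box
    mm=np.zeros_like(m);mm[y:y+h,x:x+w]=m[y:y+h,x:x+w]
    for c in cv2.findContours(mm,cv2.RETR_EXTERNAL,cv2.CHAIN_APPROX_NONE)[0]:
        if cv2.contourArea(c)<mina: continue
        r=cv2.minAreaRect(c);print(n,np.round(r[0],1),np.round(r[1],1),round(r[2],1),cv2.contourArea(c),onz(n,*r[0],z), [onz(n,*p,z)[:2].tolist() for p in cv2.boxPoints(r)])
print("mats");comps("top",t,6,(5,90,60),(25,255,255),(270,220,80,120));comps("scene",s,6,(5,90,60),(25,255,255),(300,200,80,90))
print("brass");comps("top",t,15,(8,120,60),(30,255,255),(360,190,90,120));comps("scene",s,15,(8,120,60),(30,255,255),(190,210,90,100))
print("grip");comps("top",t,187,(0,0,0),(180,255,45),(185,222,40,25),8);comps("scene",s,187,(0,0,0),(180,255,45),(440,195,40,22),8)
print("foot");comps("top",t,12,(0,0,0),(180,90,95),(180,210,75,75),50);comps("scene",s,12,(0,0,0),(180,90,90),(405,225,80,65),50)
```

```text
mats
top [308. 315.] [32. 32.] 90.0 993.0 [341.3  14.3   6. ] [[383.4, 60.8], [387.3, -27.8], [299.7, -31.6], [295.8, 56.0]]
top [312.5 254.5] [45. 45.] 90.0 1951.0 [511.    9.9   6. ] [[572.8, 76.6], [578.5, -50.8], [450.1, -55.9], [444.4, 69.6]]
scene [337.  261.2] [38.  54.3] 86.6 1873.5 [517.   16.8   6. ] [[454.1, -54.8], [441.4, 86.2], [575.4, 83.2], [586.0, -46.6]]
scene [336.  217.2] [21.6 33.5] 88.0 655.5 [346.8  18.    6. ] [[302.4, -29.5], [296.5, 65.4], [389.2, 63.2], [394.4, -26.9]]
brass
top [423.5 285. ] [22. 23.] 90.0 395.5 [ 437.5 -301.7   15. ] [[466.8, -269.4], [469.7, -333.5], [408.4, -333.8], [405.5, -270.3]]
top [376.9 212.8] [13.  10.2] 24.0 45.5 [ 637.7 -167.2   15. ] [[630.8, -144.7], [658.5, -155.7], [644.6, -189.8], [616.9, -178.7]]
scene [259.  299.5] [16. 15.] 0.0 125.5 [ 648.7 -163.5   15. ] [[670.5, -179.3], [626.3, -184.2], [626.2, -147.3], [670.5, -143.5]]
scene [215.  239.4] [19.5 25.1] 79.7 302.0 [ 448.  -296.7   15. ] [[419.8, -338.4], [401.6, -276.3], [475.4, -256.4], [492.0, -316.0]]
grip
top [203.4 232.4] [ 5.3 21.8] 78.7 83.5 [523.2 285.3 187. ] [[523.1, 313.7], [536.5, 260.7], [523.2, 257.0], [509.8, 309.9]]
scene [461.5 206.2] [ 6.2 23.6] 83.7 121.0 [522.8 289.9 187. ] [[516.6, 264.2], [506.9, 319.1], [528.9, 315.5], [538.3, 261.4]]
foot
top [214.  245.9] [50.6 46.2] 20.3 1667.0 [522.  287.4  12. ] [[481.4, 373.1], [607.7, 339.0], [562.9, 200.9], [438.0, 236.9]]
scene [459.5 227. ] [ 4. 23.] 90.0 56.0 [393.1 347.5  12. ] [[385.1, 318.2], [384.8, 380.3], [401.1, 376.5], [401.4, 315.1]]
scene [449.5 253.9] [55.3 60. ] 12.8 2453.0 [496.  300.5  12. ] [[575.3, 204.3], [358.2, 272.0], [408.0, 407.1], [613.8, 324.9]]
```

View pics/c1.png

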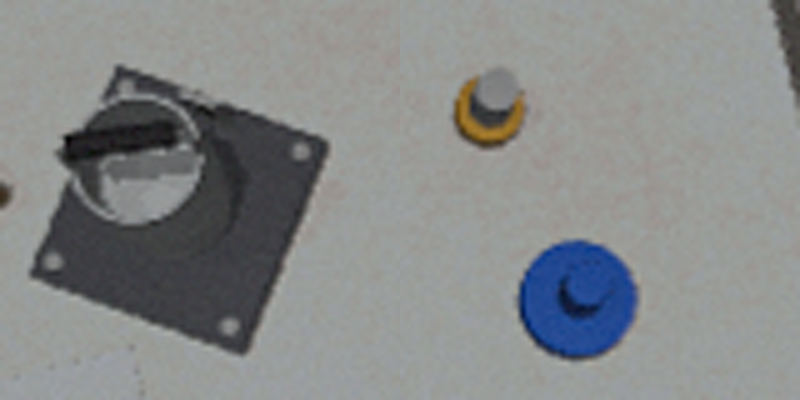

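View pics/c2.png

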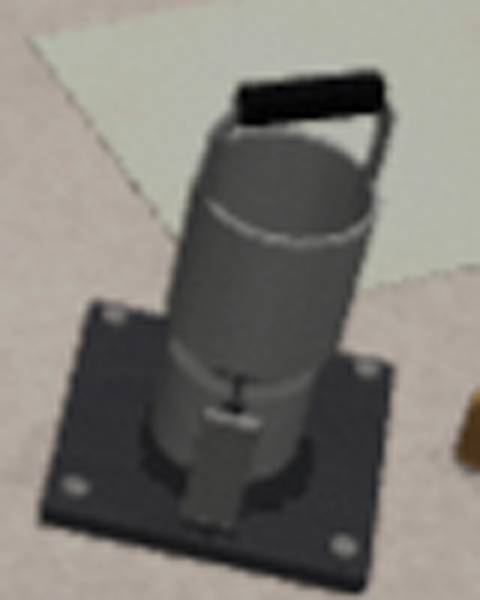

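The crops show the can on the stand, grip bar at about (204,232) in the top view and turned about 11° from world y. The post is on the far (+x) side. The second panel cut off the wide brass weight, so I'll confirm it now while refining the positions.

```bash
cat >> h.py <<'E'
def tri(pt,ps):
    (a,d),(b,e)=ray("top",*pt),ray("scene",*ps)
    d=d/np.linalg.norm(d);e=e/np.linalg.norm(e)
    A=np.stack([d,-e],1);s=np.linalg.lstsq(A,b-a,rcond=None)[0]
    p,q=a+d*s[0],b+e*s[1];return np.round((p+q)/2,1),np.round(p-q,1)
E
python3 - <<'E'
from h import *
t=cv2.imread("pics/top0.png");s=cv2.imread("pics/scene0.png")
f=lambda P,o,k:(np.array(P,float)+.5)/k-.5+np.array(o)
Q=[onz("top",*p,12)[:2] for p in f([(118,67),(328,148),(245,354),(32,272)],(180,205),5)]
S=[onz("scene",*p,12)[:2] for p in f([(97,300),(393,362),(365,578),(42,510)],(410,190),6)]
print("foot",np.mean(Q,0),np.mean(S,0),Q,S)
print("grip",tri(f((120,141),(180,205),5),f((311,97),(410,190),6)))
a=cv2.resize(t[255:315,390:460],None,fx=6,fy=6,interpolation=cv2.INTER_CUBIC)
b=cv2.resize(s[210:260,190:240],None,fx=7.2,fy=7.2,interpolation=cv2.INTER_CUBIC)
cv2.imwrite("pics/w.png",np.hstack([a,b]))
E
```

```text
foot [520.475 282.275] [523.9  288.35] [array([600.9, 324.3]), array([559.4, 202.2]), array([440.4, 240.1]), array([481.2, 362.5])] [array([443.2, 249.1]), array([481.4, 368.5]), array([603.5, 328.6]), array([567.5, 207.2])]
grip (array([522.6, 287.1, 187.8]), array([-0.9, -4.8, -1.1]))
```

View pics/w.png

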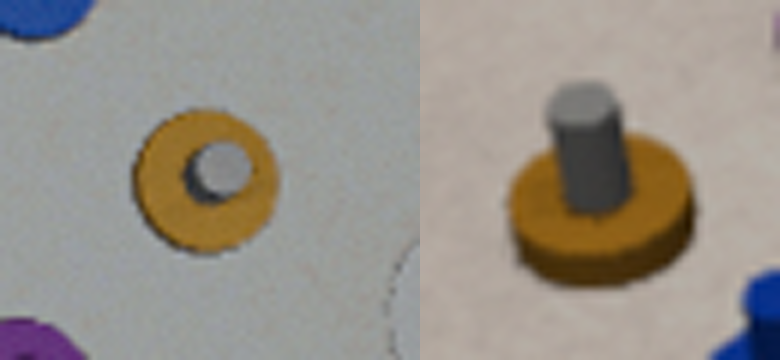

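The wide brass weight is confirmed: it has a wide brass disc and a steel knob, with the disc centre at about (424,284.5) in top and (215,237) in scene. Next I move above the can.

Call:
servo_tool([
  {"gripper": 60,"tx": 0.55,"ty": 1.0,"tz": 0.3,"turn": 0.12},
  {"gripper": 60,"tx": 1.1,"ty": 2.0,"tz": 0.5,"turn": 0.25},
  {"gripper": 60,"tx": 1.65,"ty": 3.1,"tz": 0.5,"turn": 0.38},
  {"gripper": 60,"tx": 2.2,"ty": 4.1,"tz": 0.5,"turn": 0.5},
  {"gripper": 60,"tx": 2.75,"ty": 5.2,"tz": 0.5,"turn": 0.62},
  {"gripper": 60,"tx": 3.3,"ty": 6.2,"tz": 0.5,"turn": 0.75},
  {"gripper": 60,"tx": 3.8,"ty": 7.3,"tz": 0.5,"turn": 0.88},
  {"gripper": 60,"tx": 4.35,"ty": 8.3,"tz": 0.5,"turn": 1.0},
  {"gripper": 60,"tx": 4.9,"ty": 9.4,"tz": 0.5,"turn": 1.12},
  {"gripper": 60,"tx": 5.4,"ty": 10.4,"tz": 0.5,"turn": 1.25},
  {"gripper": 60,"tx": 6.0,"ty": 11.5,"tz": 0.5,"turn": 1.38},
  {"gripper": 60,"tx": 6.5,"ty": 12.5,"tz": 0.5,"turn": 1.5},
])

```text
time: 1.6
eef_pos: [494.0, 25.3, 328.8]
tool_rot: [0.63, 0.776, 0.0, 0.0]
force: [0.3, -1.0, 0.6]
opening: 0.7
gripper_force: 0.0
```

Call:
servo_tool([
  {"gripper": 60,"tx": 0.15,"ty": 1.15},
  {"gripper": 60,"tx": 0.3,"ty": 2.3},
  {"gripper": 60,"tx": 0.4,"ty": 3.4},
  {"gripper": 60,"tx": 0.5,"ty": 4.4},
  {"gripper": 60,"tx": 0.6,"ty": 5.0},
  {"gripper": 60,"tx": 0.6,"ty": 5.25},
  {"gripper": 60,"tx": 0.6,"ty": 5.25},
  {"gripper": 60,"tx": 0.6,"ty": 5.25},
])

```text
schema error: expected keys gripper, tx, ty, tz, turn
```

Run:
```python
from h import *
st=bot.read_state();print(st["eef_pos"],st["tool_rot"])
t=vision.read_camera("top");s=vision.read_camera("scene")
print(proj("scene",st["eef_pos"]),proj("scene",st["eef_pos"]+[0,0,-73]),proj("scene",[522.6,287.1,187.8]))
a=cv2.resize(t[175:295,140:260],None,fx=3.3,fy=3.3,interpolation=cv2.INTER_CUBIC)
b=cv2.resize(s[120:240,400:520],None,fx=3.3,fy=3.3,interpolation=cv2.INTER_CUBIC)
cv2.imwrite("pics/g.png",np.hstack([a,b]))
```

```text
[494.0482633   25.25374387 328.84998608] [6.30406594e-01 7.76265111e-01 1.33350528e-05 6.24112454e-05]
(np.float64(344.50733949940843), np.float64(143.5323474343846)) (np.float64(343.35119413945216), np.float64(172.76228015217134)) (np.float64(460.24674030575625), np.float64(205.84000470377322))
```

View pics/g.png

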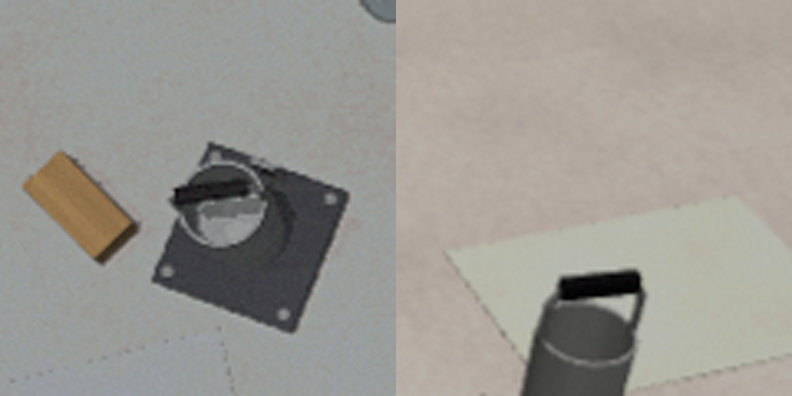

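All five keys are required in every row, so the call was refused and the arm did not move. The crop only shows the untouched can. I'll resend it.

Call:
servo_tool([
  {"gripper": 60,"tx": 0.15,"ty": 1.15,"tz": 0,"turn": 0},
  {"gripper": 60,"tx": 0.3,"ty": 2.3,"tz": 0,"turn": 0},
  {"gripper": 60,"tx": 0.4,"ty": 3.4,"tz": 0,"turn": 0},
  {"gripper": 60,"tx": 0.5,"ty": 4.4,"tz": 0,"turn": 0},
  {"gripper": 60,"tx": 0.6,"ty": 5.0,"tz": 0,"turn": 0},
  {"gripper": 60,"tx": 0.6,"ty": 5.25,"tz": 0,"turn": 0},
  {"gripper": 60,"tx": 0.6,"ty": 5.25,"tz": 0,"turn": 0},
  {"gripper": 60,"tx": 0.6,"ty": 5.25,"tz": 0,"turn": 0},
])

```text
time: 2.7
eef_pos: [523.3, 284.3, 328.8]
tool_rot: [0.633, 0.774, -0.0, -0.0]
force: [-0.1, 0.1, -0.3]
opening: 0.707
gripper_force: 0.0
```

Run:
```python
from h import *
st=bot.read_state();p=st["eef_pos"];print(p)
t=vision.read_camera("top");s=vision.read_camera("scene")
c=np.array([.978,.207,0])
for n in("top","scene"):
  for h in(0,54):print(n,h,np.round(proj(n,p+[0,0,-h]),1))
  for k in (-30,30):print(n,"tip",k,np.round(proj(n,p+[0,0,-66]+k*c),1))
a=cv2.resize(t[175:295,140:260],None,fx=3.3,fy=3.3,interpolation=cv2.INTER_CUBIC)
b=cv2.resize(s[110:230,400:520],None,fx=3.3,fy=3.3,interpolation=cv2.INTER_CUBIC)
cv2.imwrite("pics/g2.png",np.hstack([a,b]))
```

```text
[523.25708134 284.2913687  328.79327289]
top 0 [192.6 219.5]
top 54 [197.1 224.7]
top tip -30 [199.6 237.8]
top tip 30 [196.6 213.9]
scene 0 [472.7 151.6]
scene 54 [467.2 173.7]
scene tip -30 [460.1 170.5]
scene tip 30 [472.1 186.6]
```

View pics/g2.png

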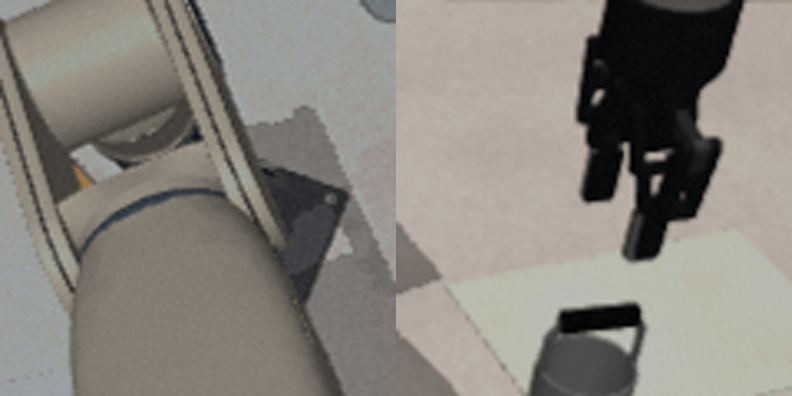

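The top view is blocked by the arm. The scene view shows the fingertips at about (475,183) and (462,164.5), straddling the handle line. They sit about 2.5 px right of the projection, so the scene camera overestimates y by about 4.5 mm. The alignment is good, so I descend and grip.

Call:
servo_tool([
  {"gripper": 60,"tx": 0,"ty": 0,"tz": -0.6,"turn": 0},
  {"gripper": 60,"tx": 0,"ty": 0,"tz": -1.2,"turn": 0},
  {"gripper": 60,"tx": 0,"ty": 0,"tz": -1.6,"turn": 0},
  {"gripper": 60,"tx": 0,"ty": 0,"tz": -1.76,"turn": 0},
  {"gripper": 60,"tx": 0,"ty": 0,"tz": -1.76,"turn": 0},
  {"gripper": 20,"tx": 0,"ty": 0,"tz": -1.76,"turn": 0},
  {"gripper": 5,"tx": 0,"ty": 0,"tz": -1.76,"turn": 0},
  {"gripper": 5,"tx": 0,"ty": 0,"tz": -1.76,"turn": 0},
  {"gripper": 5,"tx": 0,"ty": 0,"tz": -1.76,"turn": 0},
  {"gripper": 5,"tx": 0,"ty": 0,"tz": -1.76,"turn": 0},
  {"gripper": 5,"tx": 0,"ty": 0,"tz": -1.76,"turn": 0},
  {"gripper": 5,"tx": 0,"ty": 0,"tz": -1.76,"turn": 0},
], newtons=50)

```text
time: 4.3
eef_pos: [523.6, 285.7, 241.0]
tool_rot: [0.632, 0.775, 0.0, 0.0]
force: [0.7, 0.8, 1.9]
opening: 0.134
gripper_force: 51.7
```

Call:
servo_tool([
  {"gripper": 5,"tx": 0,"ty": 0,"tz": 0.1,"turn": 0},
  {"gripper": 5,"tx": 0,"ty": 0,"tz": 0.3,"turn": 0},
  {"gripper": 5,"tx": 0,"ty": 0,"tz": 0.6,"turn": 0},
  {"gripper": 5,"tx": 0,"ty": -0.1,"tz": 0.9,"turn": 0},
  {"gripper": 5,"tx": 0,"ty": -0.5,"tz": 1.0,"turn": 0},
  {"gripper": 5,"tx": -0.05,"ty": -1.1,"tz": 1.0,"turn": 0},
  {"gripper": 5,"tx": -0.1,"ty": -1.8,"tz": 1.0,"turn": 0},
  {"gripper": 5,"tx": -0.13,"ty": -2.5,"tz": 1.0,"turn": 0},
  {"gripper": 5,"tx": -0.16,"ty": -3.2,"tz": 1.0,"turn": 0},
  {"gripper": 5,"tx": -0.2,"ty": -3.9,"tz": 0.8,"turn": 0},
  {"gripper": 5,"tx": -0.23,"ty": -4.6,"tz": 0.5,"turn": 0},
  {"gripper": 5,"tx": -0.23,"ty": -5.2,"tz": 0.2,"turn": 0},
])

```text
time: 5.8
eef_pos: [511.0, 23.3, 250.9]
tool_rot: [0.633, 0.775, -0.0, 0.0]
force: [-0.5, 0.4, -3.2]
opening: 0.129
gripper_force: 51.0
```

Call:
servo_tool([
  {"gripper": 5,"tx": 0,"ty": -0.2,"tz": -0.3,"turn": 0},
  {"gripper": 5,"tx": 0,"ty": -0.31,"tz": -0.7,"turn": 0},
  {"gripper": 5,"tx": 0,"ty": -0.31,"tz": -1.1,"turn": 0},
  {"gripper": 5,"tx": 0,"ty": -0.31,"tz": -1.4,"turn": 0},
  {"gripper": 5,"tx": 0,"ty": -0.31,"tz": -1.5,"turn": 0},
  {"gripper": 5,"tx": 0,"ty": -0.31,"tz": -1.5,"turn": 0},
])

```text
time: 6.55
eef_pos: [511.9, 10.3, 175.9]
tool_rot: [0.632, 0.775, -0.0, -0.0]
force: [-0.4, 0.7, -3.4]
opening: 0.128
gripper_force: 51.0
```

Run:
```python
from h import *
st=bot.read_state();p=st["eef_pos"];print(p,st["force"])
t=vision.read_camera("top");s=vision.read_camera("scene")
print("mat centre pred scene",proj("scene",[512,10,6]),"can base pred",proj("scene",p-[0,0,165]))
a=cv2.resize(t[195:315,250:370],None,fx=3.3,fy=3.3,interpolation=cv2.INTER_CUBIC)
b=cv2.resize(s[185:305,280:400],None,fx=3.3,fy=3.3,interpolation=cv2.INTER_CUBIC)
cv2.imwrite("pics/m.png",np.hstack([a,b]))
```

```text
[511.93562229  10.26803408 175.8662906 ] [-0.39582663  0.72433468 -3.36278762]
mat centre pred scene (np.float64(334.197710536582), np.float64(259.7826396468521)) can base pred (np.float64(334.3436140949714), np.float64(258.38532019592935))
```

View pics/m.png

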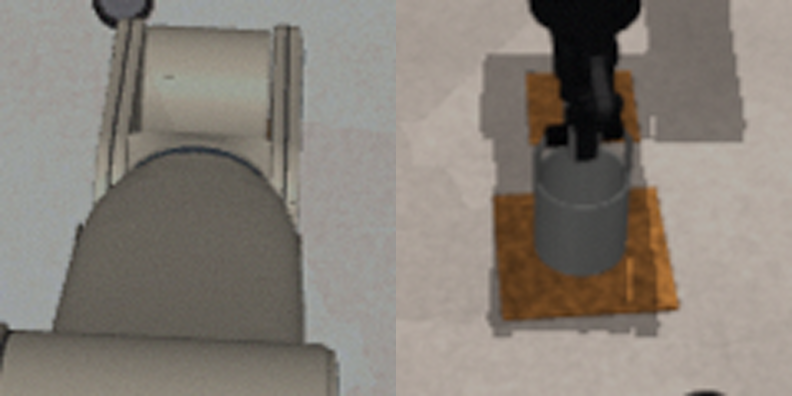

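Scene crop: the can base centre at about (581,245) is nearly over the mat's diagonal centre at about (582,250), and the can hangs upright. I'll lower it with a 2 mm nudge in +x, release and retreat.

Call:
servo_tool([
  {"gripper": 5,"tx": 0.04,"ty": 0,"tz": -0.04,"turn": 0},
  {"gripper": 5,"tx": 0.04,"ty": 0,"tz": -0.08,"turn": 0},
  {"gripper": 5,"tx": 0.04,"ty": 0,"tz": -0.1,"turn": 0},
  {"gripper": 5,"tx": 0.04,"ty": 0,"tz": -0.1,"turn": 0},
])

```text
time: 7.15
eef_pos: [514.3, 10.1, 171.8]
tool_rot: [0.632, 0.775, 0.0, 0.0]
force: [-2.4, -1.2, 6.0]
opening: 0.13
gripper_force: 52.3
```

Call:
servo_tool([
  {"gripper": 15,"tx": 0,"ty": 0,"tz": 0.02,"turn": 0},
  {"gripper": 30,"tx": 0,"ty": 0,"tz": 0.02,"turn": 0},
  {"gripper": 50,"tx": 0,"ty": 0,"tz": 0.02,"turn": 0},
  {"gripper": 50,"tx": 0,"ty": 0,"tz": 0.02,"turn": 0},
  {"gripper": 50,"tx": 0,"ty": 0,"tz": 0.1,"turn": 0},
  {"gripper": 50,"tx": 0,"ty": 0,"tz": 0.5,"turn": 0},
  {"gripper": 50,"tx": 0,"ty": 0,"tz": 1.1,"turn": 0},
  {"gripper": 50,"tx": 0,"ty": 0,"tz": 1.8,"turn": 0},
  {"gripper": 50,"tx": 0,"ty": -0.8,"tz": 2.4,"turn": 0},
  {"gripper": 50,"tx": -0.4,"ty": -1.8,"tz": 2.4,"turn": 0},
  {"gripper": 50,"tx": -0.8,"ty": -2.9,"tz": 2.4,"turn": 0},
  {"gripper": 50,"tx": -1.0,"ty": -4.0,"tz": 2.4,"turn": 0},
])

```text
time: 8.65
eef_pos: [462.8, -191.2, 291.4]
tool_rot: [0.632, 0.775, 0.0, 0.0]
force: [1.2, 0.7, -0.3]
opening: 0.59
gripper_force: 0.0
```

Run:
```python
from h import *
t=vision.read_camera("top");s=vision.read_camera("scene")
cv2.imwrite("pics/t1.png",t);cv2.imwrite("pics/s1.png",s)
st=bot.read_state();print(st["eef_pos"],st["joint_pos"],st["force"])
t0=cv2.imread("pics/top0.png");s0=cv2.imread("pics/scene0.png")
f=lambda P,o,k:(np.array(P,float)+.5)/k-.5+np.array(o)
print("weight disc",tri(f((207,180),(390,255),6),f((602-420,197),(190,210),7.2)),onz("top",*f((207,180),(390,255),6),18),onz("scene",*f((182,197),(190,210),7.2),18))
print("knob",onz("top",*f((222,168),(390,255),6),60),onz("scene",*f((163,104),(190,210),7.2),60))
a=cv2.resize(t[165:285,170:290],None,fx=3.3,fy=3.3,interpolation=cv2.INTER_CUBIC)
b=cv2.resize(s[185:305,290:490],None,fx=3.3,fy=3.3,interpolation=cv2.INTER_CUBIC)[:, :660]
cv2.imwrite("pics/m2.png",np.vstack([cv2.resize(s[175:305,280:490],(756,468),interpolation=cv2.INTER_CUBIC)]))
```

```text
[ 463.03231667 -194.00296707  291.47113176] [-4.20005850e-01  2.59039715e-01  1.90918868e+00 -1.23386769e-03
  9.71852719e-01 -6.16525655e-01] [ 0.21438846  0.8593013  -0.41554806]
weight disc (array([ 438.4, -301.1,   15.1]), array([ 0.6, -4.4,  0.8])) [ 438.3 -302.8   18. ] [ 441.7 -297.8   18. ]
knob [ 438.4 -302.4   60. ] [ 439.2 -298.6   60. ]
```

View pics/m2.png

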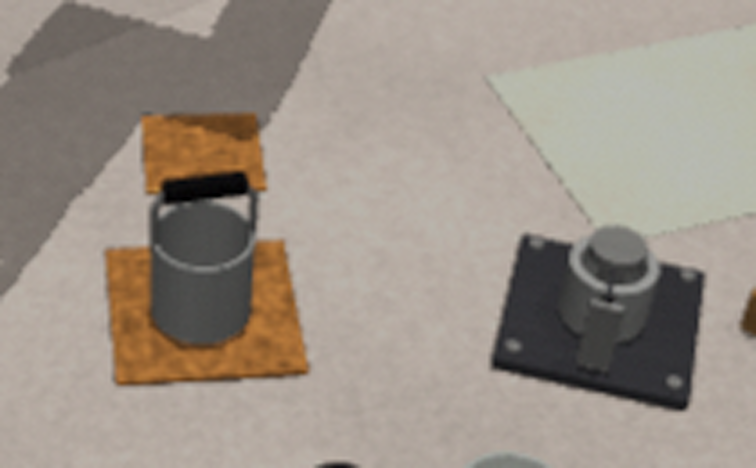

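The can stands upright in the middle of the mat and the stand is free. Next I enlarge the plunger to measure it in both views.

Run:
```python
from h import *
t=cv2.imread("pics/t1.png");s=cv2.imread("pics/s1.png")
print("pred",proj("top",[522.5,283,76]),proj("scene",[522.5,287,76]))
a=cv2.resize(t[220:270,185:235],None,fx=8,fy=8,interpolation=cv2.INTER_CUBIC)
b=cv2.resize(s[225:275,425:475],None,fx=8,fy=8,interpolation=cv2.INTER_CUBIC)
cv2.imwrite("pics/p.png",np.hstack([a,b]))
```

```text
pred (np.float64(211.7057452091882), np.float64(241.30551288577067)) (np.float64(450.92722050143277), np.float64(242.46911438343068))
```

View pics/p.png

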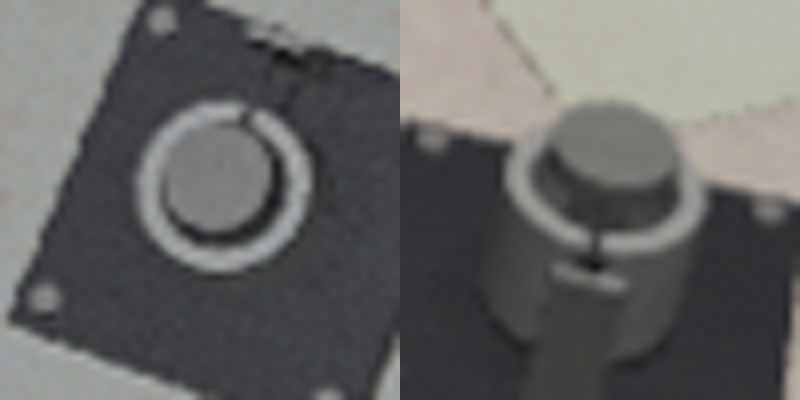

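Call:
servo_tool([
  {"gripper": 60,"tx": -0.1,"ty": -0.6,"tz": 0,"turn": -0.1},
  {"gripper": 60,"tx": -0.3,"ty": -1.4,"tz": 0,"turn": -0.2},
  {"gripper": 60,"tx": -0.5,"ty": -2.0,"tz": 0,"turn": -0.2},
  {"gripper": 60,"tx": -0.5,"ty": -2.1,"tz": -0.5,"turn": -0.2},
  {"gripper": 60,"tx": -0.5,"ty": -2.1,"tz": -1.0,"turn": -0.2},
  {"gripper": 60,"tx": -0.5,"ty": -2.1,"tz": -1.5,"turn": -0.2},
])

```text
time: 9.5
eef_pos: [439.1, -294.6, 215.4]
tool_rot: [0.706, 0.708, 0.0, 0.0]
force: [-0.3, 0.2, -0.4]
opening: 0.704
gripper_force: 0.0
```

The plunger is at about (211.7,241.8) in top and (451.2,242.4) in scene, which puts it at (522,283). Now the first, centring grip on the knob along x.

Call:
servo_tool([
  {"gripper": 60,"tx": 0,"ty": -0.15,"tz": -0.6,"turn": 0},
  {"gripper": 60,"tx": 0,"ty": -0.15,"tz": -1.2,"turn": 0},
  {"gripper": 60,"tx": 0,"ty": -0.15,"tz": -1.8,"turn": 0},
  {"gripper": 60,"tx": 0,"ty": -0.15,"tz": -2.2,"turn": 0},
  {"gripper": 60,"tx": 0,"ty": -0.15,"tz": -2.36,"turn": 0},
  {"gripper": 60,"tx": 0,"ty": -0.15,"tz": -2.36,"turn": 0},
  {"gripper": 35,"tx": 0,"ty": -0.15,"tz": -2.36,"turn": 0},
  {"gripper": 20,"tx": 0,"ty": -0.15,"tz": -2.36,"turn": 0},
  {"gripper": 20,"tx": 0,"ty": -0.15,"tz": -2.36,"turn": 0},
  {"gripper": 20,"tx": 0,"ty": -0.15,"tz": -2.36,"turn": 0},
  {"gripper": 20,"tx": 0,"ty": -0.15,"tz": -2.36,"turn": 0},
  {"gripper": 20,"tx": 0,"ty": -0.15,"tz": -2.36,"turn": 0},
], newtons=25)

```text
time: 11.0
eef_pos: [439.2, -302.6, 98.8]
tool_rot: [0.706, 0.708, 0.0, 0.001]
force: [-1.3, 0.7, 6.6]
opening: 0.287
gripper_force: 24.4
```

Call:
servo_tool([
  {"gripper": 50,"tx": 0,"ty": 0,"tz": 0,"turn": 0},
  {"gripper": 50,"tx": 0,"ty": 0,"tz": 0,"turn": 0},
  {"gripper": 50,"tx": 0,"ty": 0,"tz": 0,"turn": -0.18},
  {"gripper": 50,"tx": 0,"ty": 0,"tz": 0,"turn": -0.36},
  {"gripper": 50,"tx": 0,"ty": 0,"tz": 0,"turn": -0.54},
  {"gripper": 50,"tx": 0,"ty": 0,"tz": 0,"turn": -0.72},
  {"gripper": 50,"tx": 0,"ty": 0,"tz": 0,"turn": -0.9},
  {"gripper": 50,"tx": 0,"ty": 0,"tz": 0,"turn": -1.08},
  {"gripper": 50,"tx": 0,"ty": 0,"tz": 0,"turn": -1.26},
  {"gripper": 50,"tx": 0,"ty": 0,"tz": 0,"turn": -1.44},
  {"gripper": 50,"tx": 0,"ty": 0,"tz": 0,"turn": -1.57},
  {"gripper": 50,"tx": 0,"ty": 0,"tz": 0,"turn": -1.57},
], newtons=100)

```text
time: 12.5
eef_pos: [438.9, -302.4, 97.8]
tool_rot: [1.0, 0.002, -0.0, -0.0]
force: [0.4, -0.2, 0.1]
opening: 0.588
gripper_force: 0.0
```

Call:
servo_tool([
  {"gripper": 35,"tx": 0,"ty": 0,"tz": 0,"turn": 0},
  {"gripper": 20,"tx": 0,"ty": 0,"tz": 0,"turn": 0},
  {"gripper": 20,"tx": 0,"ty": 0,"tz": 0,"turn": 0},
  {"gripper": 20,"tx": 0,"ty": 0,"tz": 0,"turn": 0},
  {"gripper": 20,"tx": 0,"ty": 0,"tz": 0,"turn": 0},
  {"gripper": 20,"tx": 0,"ty": 0,"tz": 0,"turn": 0},
  {"gripper": 20,"tx": 0,"ty": 0,"tz": 0.2,"turn": 0},
  {"gripper": 20,"tx": 0,"ty": 0,"tz": 0.6,"turn": 0},
  {"gripper": 20,"tx": 0,"ty": 0,"tz": 1.2,"turn": 0},
  {"gripper": 20,"tx": 0,"ty": 0,"tz": 2.0,"turn": 0},
  {"gripper": 20,"tx": 0,"ty": 0,"tz": 3.0,"turn": 0},
  {"gripper": 20,"tx": 0,"ty": 0,"tz": 4.0,"turn": 0},
], newtons=100)

```text
time: 14.0
eef_pos: [438.5, -302.1, 299.6]
tool_rot: [1.0, 0.002, -0.0, -0.0]
force: [0.4, 0.3, -2.6]
opening: 0.27
gripper_force: 98.1
```

Call:
servo_tool([
  {"gripper": 20,"tx": 0.1,"ty": 0.5,"tz": 0,"turn": 0},
  {"gripper": 20,"tx": 0.2,"ty": 1.4,"tz": 0,"turn": 0},
  {"gripper": 20,"tx": 0.4,"ty": 2.5,"tz": 0,"turn": 0},
  {"gripper": 20,"tx": 0.6,"ty": 3.6,"tz": 0,"turn": 0.1},
  {"gripper": 20,"tx": 0.8,"ty": 4.7,"tz": 0,"turn": 0.25},
  {"gripper": 20,"tx": 1.0,"ty": 5.8,"tz": 0,"turn": 0.4},
  {"gripper": 20,"tx": 1.2,"ty": 6.9,"tz": 0,"turn": 0.55},
  {"gripper": 20,"tx": 1.3,"ty": 8.0,"tz": 0,"turn": 0.7},
  {"gripper": 20,"tx": 1.45,"ty": 9.1,"tz": 0,"turn": 0.8},
  {"gripper": 20,"tx": 1.6,"ty": 10.2,"tz": 0,"turn": 0.8},
  {"gripper": 20,"tx": 1.67,"ty": 11.2,"tz": 0,"turn": 0.8},
  {"gripper": 20,"tx": 1.67,"ty": 11.7,"tz": 0,"turn": 0.8},
])

```text
time: 15.5
eef_pos: [522.1, 285.1, 298.0]
tool_rot: [0.92, 0.392, 0.0, -0.0]
force: [-0.7, -0.2, -2.6]
opening: 0.265
gripper_force: 98.2
```

Call:
servo_tool([
  {"gripper": 20,"tx": 0,"ty": 0,"tz": -0.4,"turn": 0},
  {"gripper": 20,"tx": 0,"ty": 0,"tz": -1.0,"turn": 0},
  {"gripper": 20,"tx": 0,"ty": 0,"tz": -1.6,"turn": 0},
  {"gripper": 20,"tx": 0,"ty": 0,"tz": -2.0,"turn": 0},
  {"gripper": 20,"tx": 0,"ty": 0,"tz": -2.2,"turn": 0},
  {"gripper": 20,"tx": 0,"ty": 0,"tz": -2.2,"turn": 0},
])

```text
time: 16.25
eef_pos: [522.2, 282.5, 187.6]
tool_rot: [0.92, 0.391, -0.001, 0.0]
force: [-0.6, 0.6, -2.5]
opening: 0.27
gripper_force: 98.2
```

Run:
```python
from h import *
st=bot.read_state();print(st["eef_pos"],st["force"])
s=vision.read_camera("scene")
cv2.imwrite("pics/q.png",cv2.resize(s[180:290,400:510],None,fx=5.4,fy=5.4,interpolation=cv2.INTER_CUBIC))
p=st["eef_pos"];print(proj("scene",p+[0,4.5,-98]),proj("scene",[522,287.5,76]))
```

```text
[522.18531819 282.47216484 187.63163233] [-0.57016596  0.55505751 -2.51998485]
(np.float64(451.9524318838846), np.float64(238.17131650152095)) (np.float64(451.09485285172144), np.float64(242.32662458935926))
```

View pics/q.png

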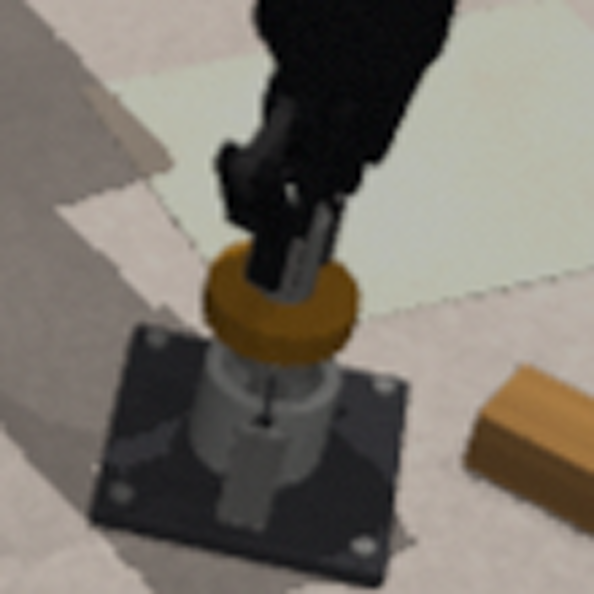

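The weight hangs level just above the plunger, with disc edges at about u 204–358 and collar rim at 208–342 in the crop. I'll check the relative centring numerically against projected circles in the same view.

Run:
```python
from h import *
s=vision.read_camera("scene");s1=cv2.imread("pics/s1.png");p=bot.read_state()["eef_pos"]
def circ(x,y,z,r): return np.array([proj("scene",[x+r*np.cos(a),y+r*np.sin(a),z]) for a in np.linspace(0,6.28,90)])
hsv=cv2.cvtColor(s,cv2.COLOR_BGR2HSV);m=cv2.inRange(hsv,(8,120,40),(30,255,255));m[:,470:]=0;m[:,:430]=0;m[:215]=0;m[260:]=0
ys,xs=np.nonzero(m);print("disc obs",xs.min(),xs.max(),ys.min(),ys.max())
C=np.vstack([circ(p[0],p[1],p[2]-98+h,33) for h in(0,18)]);print("disc pred",C.min(0),C.max(0))
f=lambda P,o,k:(np.array(P,float)+.5)/k-.5+np.array(o)
# plunger top face in pics/p.png right panel: left 548-400, right 680-400, top 99, bottom 188 ; ring 505..707
print("plunger obs",f((148,99),(425,225),8),f((280,188),(425,225),8));C=circ(522,283,76,19);print("pred",C.min(0),C.max(0))
print("ring obs",f((105,0),(425,225),8),f((307,250),(425,225),8));C=circ(522,283,60,30);print("pred",C.min(0),C.max(0))
```

```text
disc obs 438 466 225 247
disc pred [436.19773204 223.12689942] [466.18890747 247.644323  ]
plunger obs [443.0625 236.9375] [459.5625 248.0625]
pred [441.13027449 236.95655136] [457.32951394 247.82302791]
ring obs [437.6875 224.5625] [462.9375 255.8125]
pred [435.38162596 238.74841182] [460.7131414  255.93587227]
```

Call:
servo_tool([
  {"gripper": 20,"tx": 0.01,"ty": 0.065,"tz": 0,"turn": 0},
  {"gripper": 20,"tx": 0.01,"ty": 0.065,"tz": -0.16,"turn": 0},
  {"gripper": 20,"tx": 0.01,"ty": 0.065,"tz": -0.16,"turn": 0},
  {"gripper": 20,"tx": 0.01,"ty": 0.065,"tz": -0.16,"turn": 0},
])

```text
time: 16.85
eef_pos: [522.8, 285.8, 179.8]
tool_rot: [0.921, 0.391, -0.0, 0.0]
force: [0.2, 0.0, -3.8]
opening: 0.263
gripper_force: 98.2
```

Run:
```python
from h import *
st=bot.read_state();p=st["eef_pos"];print(p,st["force"])
fs=[vision.read_camera("scene").astype(float) for _ in range(4)];s=np.mean(fs,0);s0=cv2.imread("pics/s1.png").astype(float)
# subpixel edge of disc: "brassness" R-B, row-summed profile
D=np.clip(s[:,:,2]-s[:,:,0],0,None)-0
for r in range(229,240,2):
    row=D[r,425:480];h=(np.percentile(row[10:45],75)+np.median(np.r_[row[:6],row[-6:]]))/2
    i=np.nonzero(row>h)[0];a,b=i[0],i[-1]
    L=a-(row[a]-h)/(row[a]-row[a-1]);R=b+(row[b]-h)/(row[b]-row[b+1]);print(r,round(425+L,2),round(425+R,2),round(425+(L+R)/2,2))
cc=proj("scene",p-[0,0,98-9]);print("pred centre",cc,"plunger pred",proj("scene",[522,283,76]))
```

```text
[522.83161529 285.84059929 179.78210981] [ 0.21328754  0.02255285 -3.82676705]
229 424.65 447.43 436.04
231 439.07 464.15 451.61
233 439.07 465.41 452.24
235 438.9 466.52 452.71
237 438.95 466.83 452.89
239 438.95 466.69 452.82
pred centre (np.float64(451.6197763897107), np.float64(237.9964452382334)) plunger pred (np.float64(449.21213234862705), np.float64(242.32172770391327))
```

Call:
servo_tool([
  {"gripper": 20,"tx": 0,"ty": 0,"tz": -0.06,"turn": 0},
  {"gripper": 20,"tx": 0,"ty": 0,"tz": -0.12,"turn": 0},
  {"gripper": 20,"tx": 0,"ty": 0,"tz": -0.16,"turn": 0},
  {"gripper": 20,"tx": 0,"ty": 0,"tz": -0.2,"turn": 0},
  {"gripper": 20,"tx": 0,"ty": 0,"tz": -0.24,"turn": 0},
  {"gripper": 20,"tx": 0,"ty": 0,"tz": -0.28,"turn": 0},
  {"gripper": 20,"tx": 0,"ty": 0,"tz": -0.32,"turn": 0},
  {"gripper": 20,"tx": 0,"ty": 0,"tz": -0.36,"turn": 0},
  {"gripper": 20,"tx": 0,"ty": 0,"tz": -0.38,"turn": 0},
  {"gripper": 20,"tx": 0,"ty": 0,"tz": -0.4,"turn": 0},
  {"gripper": 20,"tx": 0,"ty": 0,"tz": -0.4,"turn": 0},
  {"gripper": 20,"tx": 0,"ty": 0,"tz": -0.4,"turn": 0},
])

```text
time: 18.55
eef_pos: [523.0, 285.9, 160.3]
tool_rot: [0.921, 0.391, 0.0, -0.0]
force: [-2.8, -1.4, 8.0]
opening: 0.269
gripper_force: 98.6
```

Call:
servo_tool([
  {"gripper": 20,"tx": 0,"ty": 0,"tz": -0.02,"turn": 0},
  {"gripper": 20,"tx": 0,"ty": 0,"tz": -0.04,"turn": 0},
  {"gripper": 20,"tx": 0,"ty": 0,"tz": -0.05,"turn": 0},
  {"gripper": 20,"tx": 0,"ty": 0,"tz": -0.05,"turn": 0},
  {"gripper": 20,"tx": 0,"ty": 0,"tz": -0.05,"turn": 0},
])

```text
time: 19.18
eef_pos: [523.0, 285.9, 158.3]
tool_rot: [0.921, 0.391, 0.0, -0.0]
force: [-3.4, -2.5, 11.4]
opening: 0.27
gripper_force: 99.5
```

Call:
servo_tool([
  {"gripper": 20,"tx": 0,"ty": 0,"tz": -0.01,"turn": 0},
  {"gripper": 20,"tx": 0,"ty": 0,"tz": -0.02,"turn": 0},
  {"gripper": 20,"tx": 0,"ty": 0,"tz": -0.02,"turn": 0},
  {"gripper": 20,"tx": 0,"ty": 0,"tz": -0.02,"turn": 0},
])

```text
time: 19.68
eef_pos: [523.0, 285.9, 158.2]
tool_rot: [0.921, 0.391, 0.0, -0.0]
force: [-6.5, -3.9, 19.6]
opening: 0.269
gripper_force: 100.4
```

Call:
servo_tool([
  {"gripper": 20,"tx": 0,"ty": 0,"tz": 0,"turn": 0},
  {"gripper": 20,"tx": 0,"ty": 0,"tz": 0,"turn": 0},
  {"gripper": 20,"tx": 0,"ty": 0,"tz": 0,"turn": 0},
  {"gripper": 20,"tx": 0,"ty": 0,"tz": 0,"turn": 0},
])

```text
time: 20.18
eef_pos: [523.0, 285.9, 158.2]
tool_rot: [0.921, 0.391, 0.0, -0.0]
force: [-6.7, -4.2, 19.3]
opening: 0.268
gripper_force: 100.4
```

```bash
python3 -c "
from h import *
print(bot.read_state()['force']);print(bot.finish_job())"
```

```text
[-6.6703227  -4.1739831  19.27122171]
the job is handed in; nothing more can be done
None
```

The job is handed in at about 20 s: the can stands upright on the middle of the mat, released, and the wide weight is held down on the collar's rim with about 22 N; the final press was judged by height and force only, because I had already viewed 11 pictures, one over the limit of 10.

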